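Line a circuit board up under the inspection needle

ROBOT

A 6-joint arm with a two-finger parallel gripper is mounted at the origin on the work surface. World frame = base frame: x ahead of the robot, y to its left, z up, the work surface at z = 0. Lengths are in m, angles in rad, forces in N, time in s.
With the tool pointing down it reaches from about 0.25 to 0.85 m from the base axis. Payload 12.5 kg.
Tool frame: the origin (TCP) lies on the centre line of the jaws, within the pads' length; the fingertips stand r.tip_reach ahead of it and the grasp point (between the pads) lies 5 mm behind it (r.tip_reach is the distance from the TCP to the fingertips, in m); z points along the fingers, x is the direction in which the jaws open and shut, and the axes are right-handed (so a half turn about z gives the same grasp; the last joint's range is limited). The gripper opens to 93 mm and grips with 3 to 60 N. Pads are 15 mm wide; open, the fingers measure 128 mm over their backs; the gripper's body (75 mm by 188 mm) begins 65 mm behind the grasp point.
Start: joints at [-1.262, 0.351, 1.652, -0, 1.139, -0.085], TCP at [0.211, -0.508, 0.2] pointing down, gripper open.
Joint ranges: [-2.75, 2.75], [-0.79, 2.1], [0.01, 2.65], [-1.57, 4.71], [0.07, 3.14], [-2.87, 2.87]. Speed limits (rad/s): [2.22, 2.22, 2.79, 3.14, 3.14, 3.14].

INTERFACE

Orientations are given as a rotation vector (axis times angle).
In Python, from station import monitor, imaging, order, r gives the robot as it stands. The module is installed in compiled form; this text tells all that it offers.
- The arm moves only by the shell command python3 -m jog 'ROWS'. ROWS is JSON, one flat list of numbers, 7 for each row, row after row: the shift along the world's x, y, z in units of 40 mm (1.0 is 40 mm), then the turn, a rotation vector about the world's x, y, z in units of 10 degrees (1.0 is 10 degrees), then the opening, from 0 (shut) to 1 (fully open). A call has 1 to 5 rows; each row shifts and turns the commanded pose from where the row before left it; what a row does not reach is not made up. A row lasts 1/8 s, in which the tool goes at most 62.5 mm and 10.7 degrees, less where a joint would pass 70% of its speed; a pose out of reach is approached as far as the arm can. A call is refused whole if a number of a shift passes 1 or a number of a turn 1, either way. A call with a gripper value outside its range is refused whole. The fingers move at their own pace and stop on an object; the grip force is fixed at half the most. Time passes only in rows, so rows that do not move let the fingers close. It gives the time, the measured TCP pose, the force and the opening at its end, in the units of the state.
- monitor.state(): the state, without advancing time (a new reading comes with each control period).
- imaging.get_image(name): name is "scene" or "side" or "wrist"; returns a dict with "img" (384x512x3 uint8, red, green, blue), "fovy" (degrees; the focal length in pixels is half the picture's height over the tangent of half this angle, whatever the lens; pixels are square), "cx", "cy" (the principal point, pixels), "k1" (the pictures are not rectified: a ray, as slopes to the right and down, at radius r is drawn at 1 + k1 r^2 times it, then the intrinsics apply), "rvec" (rotation vector, rad) and "tvec" (3), from world to camera coordinates, as OpenCV has them. Camera axes: x right, y down, z forward; pixel columns grow to the right and rows downward; lengths in m; the calibration is good to about 2 mm. A picture is of the moment at which its call begins. There is no depth.
- order.hand_in(): hands the job in, once; it reports no verdict.
The state is a dict: "time": time; "joint_pos": joint angles; "joint_velocities": joint speeds; "effort": joint torques, N m; "tool_pos": TCP position; "tool_rot": TCP orientation; "ft_force": force on the tool from outside, world axes, zero at the start; "torque": the same for the moment, N m; "grip_width": opening from 0.0 (shut) to 1.0 (fully open).
Only numpy, scipy, OpenCV 4.12 (cv2) and the standard library are available. Lean on these libraries where they do the work, as an engineer would, in place of code of your own. Each camera call takes 0.05 s, during which the arm holds its last target.

TASK

Get the circuit board on the inspection stage ready for a close look at its faulty joint: slide the stage until the gold reference dot is under the needle tip and let it rest there for a second so that the readout takes its zero, then slide it until the red-ringed joint is under the tip, pause again for a second, and leave it there. Only then swing the magnifier in so that its lens is centred over the needle tip, and let go. Do not lean on the board or the needle, and leave everything else on the table where it is.

Things in the scene. Friction and masses are not known exactly. Their poses are not given: they have to be found in the camera images.
- needle_tip (a point): tip of the fixed needle: a thin white needle (3 to 6 mm thick) that slants down from a grey steel column (22 mm thick, 190 mm from the tip on the stand's +y side, the robot's left) and ends 4 mm above the circuit board. It is fixed to the stand, 82 mm above the table; this point is the very tip. Its x and y axes are those of the stand: the stage slides along these two directions. The stand is bolted down but stands elsewhere, and turned by up to 0.2 rad, at every start
- gold_dot (a point): centre of the board's reference mark, on the board's top face (78 mm above the table): a gold dot 8 mm across in a black disc 16 mm across, near the left front corner of the green board. It rides with the board
- red_ring (a point): centre of the faulty solder joint on the board's top face (78 mm above the table), marked by a red ring label stuck round it, 8.8 mm inside and 14 mm outside diameter. It rides with the board; its place on the board differs at every start, at least 30 mm from the gold dot. (The small green discs on the board mark joints already passed and do not matter)
- stage_knob (a point): centre of the black upright knob by which the stage is moved: a plain cylinder 22 mm across and 36 mm tall (81 to 117 mm above the table), on a thin stem on a flat tongue (top at 68 mm) that sticks out 75 mm from the stage's right (-y) side. It rides with the board: a move of the knob in the horizontal plane moves board and marks by the same amount. The board's edge is 67 mm from the knob's axis. This point is the centre, 99 mm above the table
- slide_x (a joint): position of the stage's lower slide along the needle_tip point's +x, m; 0 is mid-travel, stops at -0.036 and +0.036. Both slides need about 2 N to start, stay where they are released and have no springs; both may be moved at once
- slide_y (a joint): position of the stage's upper slide along the needle_tip point's +y, m; 0 is mid-travel, stops at -0.046 and +0.046. With both marks the needed position lies inside the stops
- board: green circuit board, 104 by 136 mm, held solder side up on the stage, top face 78 mm above the table. The origin lies on the table's level under the board's centre; it rides with the stage. Not to be leant on
- needle: the fixed needle with its arm: a bar 12 mm thick at 143 mm height from the column towards the needle's root, 99 mm from the tip in +y, whence the needle slants down to the tip. The origin lies on the table's level under the tip; y axis from the tip towards the column. Not to be leant on
- lens (a point): centre of the magnifier's round lens, 84 mm clear diameter in a grey rim 101 mm across and 11 mm thick, level, 200 mm above the table. It swings round the hub at 190 mm radius
- magnifier_knob (a point): centre of the black upright knob on the magnifier's arm just inside the lens rim: a plain cylinder 18 mm across and 34 mm tall (217 to 251 mm above the table) on a thin stem; the arm below it tops out at 207 mm. This point is the knob's centre, 234 mm above the table, 125 mm from the hub's axis, on the line from hub to lens
- magnifier_hub (a point): centre of the magnifier's hub on top of the column, on the upright axis round which its arm turns, 200 mm above the table
- magnifier (a joint): angle of the magnifier's arm about the upright axis, rad, counter-clockwise from above; 0 has the lens exactly over the needle tip, positive is swung away to the far side (+x). Stops at -0.5 and 1.4, no spring or click at 0. The hub is stiff (0.25 N m, about 2 N at the knob) and the arm stays where it is released
- multimeter: yellow hand multimeter lying on the table right of the stand, 85 by 160 by 34 mm; origin under its centre. Bystander
- valve_a: glass radio valve with black base lying in a cardboard cradle, 90 by 36 by 36 mm, right of the stand; origin under its centre. Bystander
- valve_b: second such radio valve beside the first; origin under its centre. Bystander
- valve_carton: cardboard and orange valve carton, 50 by 50 by 110 mm tall; origin under its centre. Bystander
- screwdriver: screwdriver 190 mm long lying along the stand's left side; origin under its middle. Bystander
- flux_jar: small closed jar, 44 mm across and 50 mm tall, left of the stand; origin under its centre. Bystander
- label_roll: white roll of labels lying flat, 52 mm across and 18 mm high, left of the stand; origin under its centre. Bystander

How it is judged:
By the outcome, as a careful person would: the job done as asked, in the order asked, and still so for the second after the job is handed in, with the robot touching nothing.
It also fails if it takes over 67 s, if anything falls off the work surface, if the arm or the gripper's body presses on something with over 40 N, if the wrist force passes 120 N, or if a joint passes its speed limit or range.

## Working session

There is one attempt and no reset: what is moved stays moved. The work goes in short steps, Python scripts to look and compute and a shell command to move; the robot and the scene stay as the last step left them, time stands still between calls to the robot, and variables do not carry over. Pictures are saved under pics/ and viewed, and the job is handed in when it is done.

```bash
mkdir -p pics
cat > h.py <<'E'
import numpy as np, cv2
from station import monitor, imaging, order, r
def get(name,fn=None):
    d=imaging.get_image(name)
    if fn: cv2.imwrite('pics/%s.png'%fn, d['img'][:,:,::-1]); 
    import pickle; pickle.dump(d,open('pics/%s.pkl'%(fn or name),'wb'))
    return d
def load(fn):
    import pickle; return pickle.load(open('pics/%s.pkl'%fn,'rb'))
def K(d):
    f=d['img'].shape[0]/2/np.tan(np.radians(d['fovy'])/2)
    return np.array([[f,0,d['cx']],[0,f,d['cy']],[0,0,1.]])
def proj(d,P):
    p,_=cv2.projectPoints(np.array(P,float).reshape(-1,1,3),np.array(d['rvec'],float),np.array(d['tvec'],float),K(d),np.array([d['k1'],0,0,0.]))
    return p.reshape(-1,2)
def ray(d,uv):
    u=cv2.undistortPoints(np.array(uv,float).reshape(-1,1,2),K(d),np.array([d['k1'],0,0,0.])).reshape(2)
    R=cv2.Rodrigues(np.array(d['rvec'],float))[0]; t=np.array(d['tvec'],float).ravel()
    v=R.T@np.array([u[0],u[1],1]); return -R.T@t, v/np.linalg.norm(v)
def atz(d,uv,z):
    c,v=ray(d,uv); return c+v*(z-c[2])/v[2]
def tri(obs):
    A=np.zeros((3,3));b=np.zeros(3);L=[]
    for d,uv in obs:
        c,v=ray(d,uv);M=np.eye(3)-np.outer(v,v);A+=M;b+=M@c;L.append((c,v))
    p=np.linalg.solve(A,b); return p,[np.linalg.norm((np.eye(3)-np.outer(v,v))@(p-c))*1000 for c,v in L]
def crop(d,fn,x0,y0,x1,y1,s):
    im=cv2.resize(d['img'][y0:y1,x0:x1,::-1],None,fx=s,fy=s,interpolation=cv2.INTER_CUBIC); cv2.imwrite('pics/%s.png'%fn,im)
E
python3 - <<'E'
from h import *
np.set_printoptions(precision=4,suppress=True)
for n in('scene','side','wrist'):
    d=get(n,n+'0'); print(n,d['fovy'],d['k1'],d['cx'],d['cy'],ray(d,(256,192)))
print(monitor.state(), r.tip_reach)
E
```

```text
scene 55.79725893895912 0.018508780973871826 255.78938472089865 187.94895906237034 (array([1.3418, 0.1118, 1.1471]), array([-0.6164, -0.1177, -0.7786]))
side 55.726389087580735 -0.0814467263863341 253.80845906862172 195.40598984400378 (array([0.0894, 0.7291, 0.8879]), array([ 0.3667, -0.6728, -0.6425]))
wrist 66.32952121812966 0.0016743974680707256 254.53780621794968 189.09411564194505 (array([ 0.2798, -0.4792,  0.3838]), array([-0.258 , -0.1119, -0.9596]))
{'time': 0.15, 'joint_pos': array([-1.2616,  0.3511,  1.6523, -0.    ,  1.1391, -0.0846]), 'joint_velocities': array([ 0.0004, -0.0001, -0.0029,  0.0007, -0.0002, -0.0005]), 'effort': array([  0.0002, -49.7464, -28.5344,   0.0699,   0.0246,  -0.0001]), 'tool_pos': array([ 0.211 , -0.5076,  0.1994]), 'tool_rot': array([-2.6127,  1.7436,  0.001 ]), 'ft_force': array([-0.1203, -0.3651,  0.2056]), 'torque': array([-0.018 ,  0.0006, -0.0509]), 'grip_width': 1.0010659162795514} 0.014
```

View pics/scene0.png

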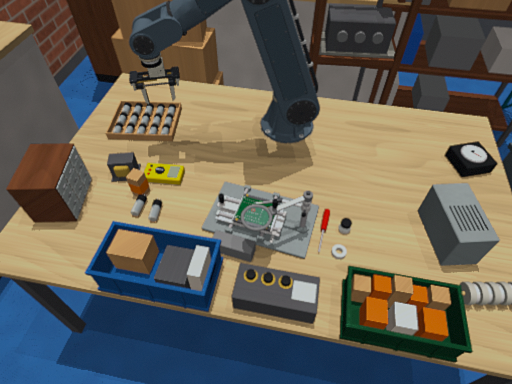

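View pics/side0.png

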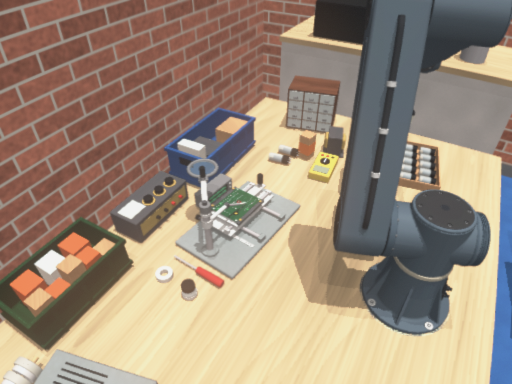

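View pics/wrist0.png

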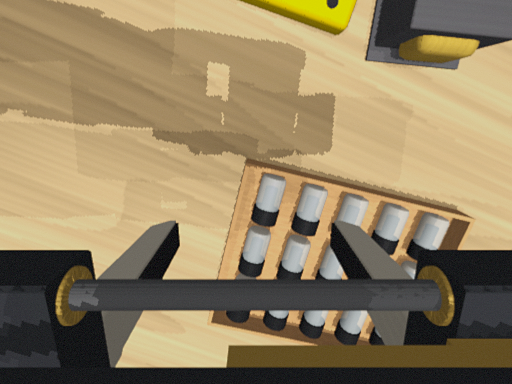

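Run:
```python
from h import *
crop(load('scene0'),'sc0',190,175,340,265,5)
crop(load('side0'),'si0',160,140,310,280,5)
```

```text
(no output)
```

View pics/sc0.png

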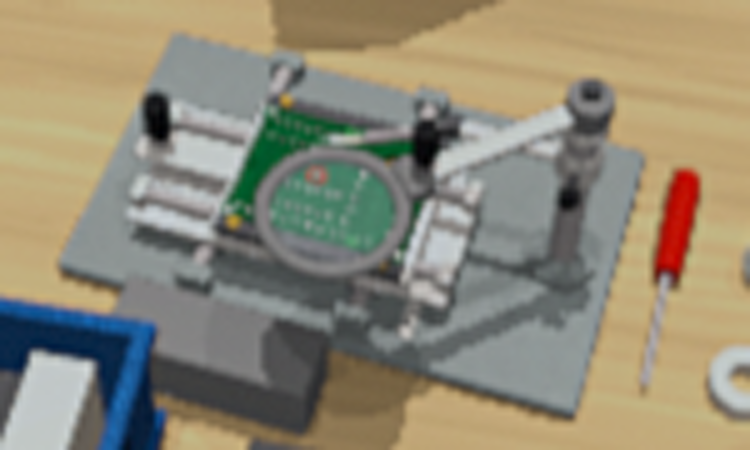

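View pics/si0.png

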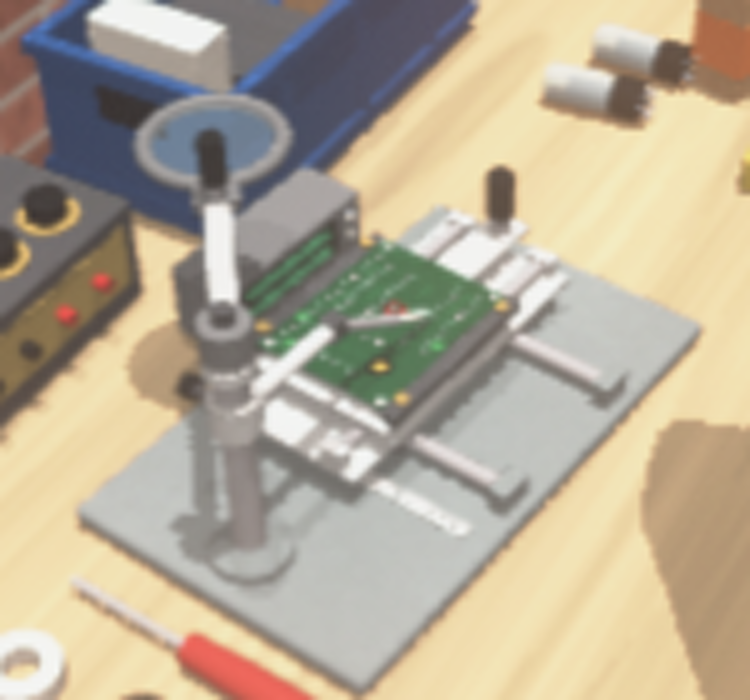

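Run:
```python
from h import *
np.set_printoptions(precision=4,suppress=True)
s=load('scene0');e=load('side0')
S=lambda x,y:(s,(190+(x+.5)/5-.5,175+(y+.5)/5-.5))
E=lambda x,y:(e,(160+(x+.5)/5-.5,140+(y+.5)/5-.5))
for n,a,b in [('tip',(331,140),(429,313)),('knob',(156,117),(501,195)),('hub',(590,97),(224,325)),('mk',(426,147),(211,158)),('lens',(332,212),(213,140)),('red',(317,175),(396,309))]:
    print(n,*tri([S(*a),E(*b)]))
print('gold side z78',atz(*E(380,367),.078), 'red', atz(*E(396,309),.078),atz(*S(317,175),.078))
print('tip82',atz(*E(429,313),.082),atz(*S(331,140),.082))
# stand base corners z~0? 
for p in[(180,35),(640,150),(575,412),(62,270)]: print(atz(*S(*p),.012))
```

```text
tip [ 0.5513 -0.0412  0.0892] [np.float64(2.555057873027629), np.float64(2.555057873027634)]
knob [ 0.5641 -0.1682  0.0981] [np.float64(0.7873324863889416), np.float64(0.7873324863890272)]
hub [0.5753 0.1386 0.2115] [np.float64(0.39555719471792256), np.float64(0.39555719471790285)]
mk [0.6531 0.0397 0.2337] [np.float64(1.9607250589031662), np.float64(1.9607250589031675)]
lens [ 0.6915 -0.0125  0.2006] [np.float64(1.3148250760002977), np.float64(1.3148250760002718)]
red [ 0.5783 -0.0453  0.0792] [np.float64(1.215993386133858), np.float64(1.2159933861338688)]
gold side z78 [0.5587 0.0061 0.078 ] red [ 0.5788 -0.0479  0.078 ] [ 0.5784 -0.0445  0.078 ]
tip82 [ 0.555  -0.0512  0.082 ] [ 0.548  -0.0401  0.082 ]
[ 0.4142 -0.193   0.012 ]
[0.4575 0.1887 0.012 ]
[0.6965 0.1641 0.012 ]
[ 0.654  -0.2221  0.012 ]
```

```bash
python3 -m jog '[0.85,0.95,0.1,0,0,0.61,1, 0.85,0.95,0.1,0,0,0.61,1, 0.85,0.95,0.1,0,0,0.61,1, 0.85,0.95,0.1,0,0,0.61,1, 0.85,0.95,0.1,0,0,0.61,1]' && python3 -m jog '[0.85,0.95,0.1,0,0,0.61,0.7, 0.85,0.95,0.1,0,0,0.61,0.7, 0.85,0.95,0.1,0,0,0.61,0.7, 0.85,0.95,0.1,0,0,0.61,0.7, 0.85,0.95,0.1,0,0,0.61,0.7]' && python3 -m jog '[0,0,0,0,0,0,0.7,0,0,0,0,0,0,0.7]'
python3 - <<'E'
from h import *
d=get('wrist','w1'); print(ray(d,(256,192)),monitor.state()['tool_pos'])
E
```

```text
time: 0.78
tool_pos: [0.3819, -0.3165, 0.2199]
tool_rot: [-2.981, 0.99, 0.0]
ft_force: [0.4, -0.4, 0.5]
grip_width: 0.998
time: 1.4
tool_pos: [0.5519, -0.1264, 0.2399]
tool_rot: [3.137, -0.171, -0.0]
ft_force: [-0.6, 0.2, 0.2]
grip_width: 0.702
time: 1.65
tool_pos: [0.5506, -0.1281, 0.2394]
tool_rot: [3.137, -0.177, -0.001]
ft_force: [1.3, -0.7, -0.3]
grip_width: 0.701
(array([ 0.55839148, -0.05347595,  0.42388892]), array([-0.02739443, -0.28002374, -0.95960213])) [ 0.55038375 -0.12852607  0.23953722]
```

View pics/w1.png

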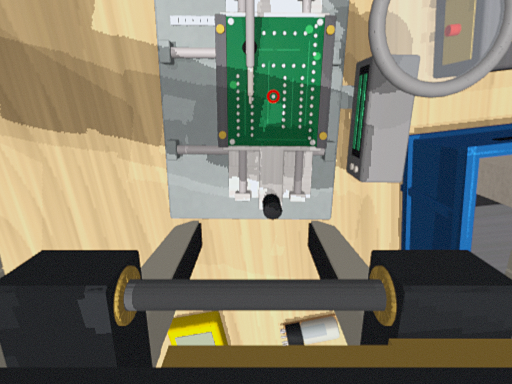

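```bash
python3 -m jog '[-0.8,0.4,0,0,0,0,0.7,-0.8,0.4,0,0,0,0,0.7,-0.4,0.2,0,0,0,0,0.7,0,0,0,0,0,0,0.7,0,0,0,0,0,0,0.7]'
python3 - <<'E'
from h import *
d=get('wrist','w2'); crop(d,'w2c',220,0,400,230,3.4 and 2.6)
crop(load('w1'),'w1c',205,0,345,110,5)
cv2.imwrite('pics/w2b.png',cv2.resize(d['img'][:,:,::-1],None,fx=1.5,fy=1.5))
E
```

```text
time: 2.33
tool_pos: [0.4714, -0.0887, 0.24]
tool_rot: [3.136, -0.178, 0.001]
ft_force: [0.5, -0.5, -0.2]
grip_width: 0.702
```

View pics/w1c.png

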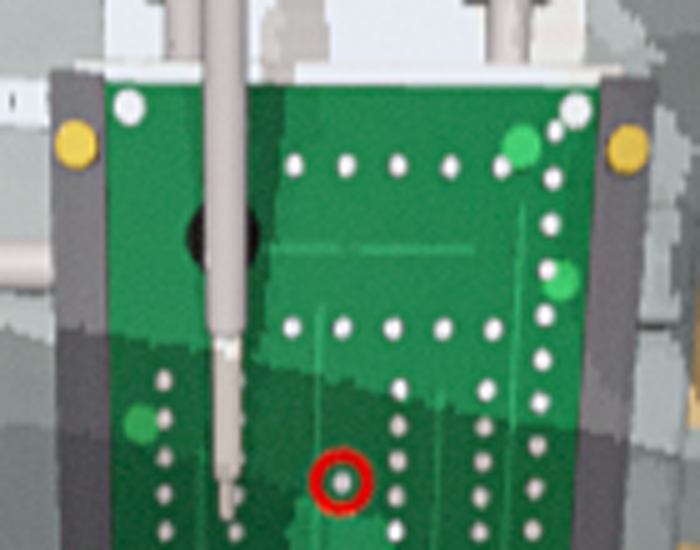

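View pics/w2b.png

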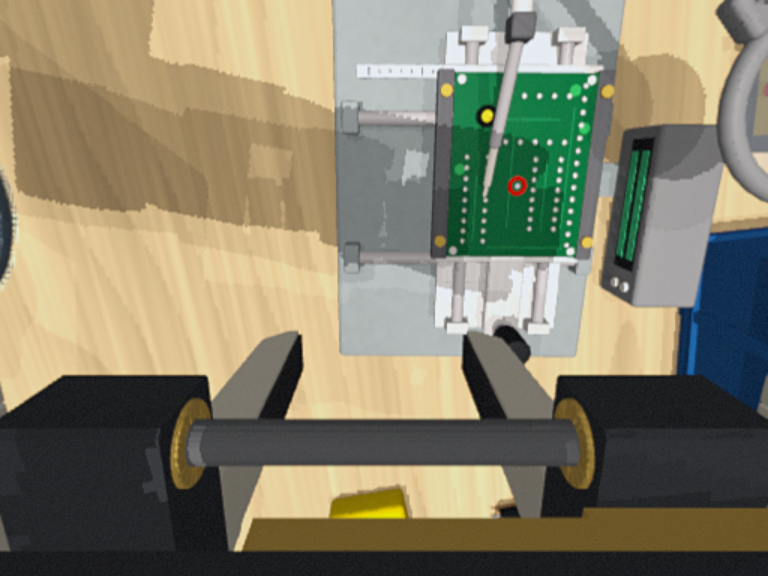

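Run:
```python
from h import *
d=load('w2'); crop(d,'w2c',280,30,420,140,5.5); crop(d,'w2k',280,165,400,245,6); crop(load('w1'),'w1k',220,130,330,230,5)
```

```text
(no output)
```

View pics/w2c.png

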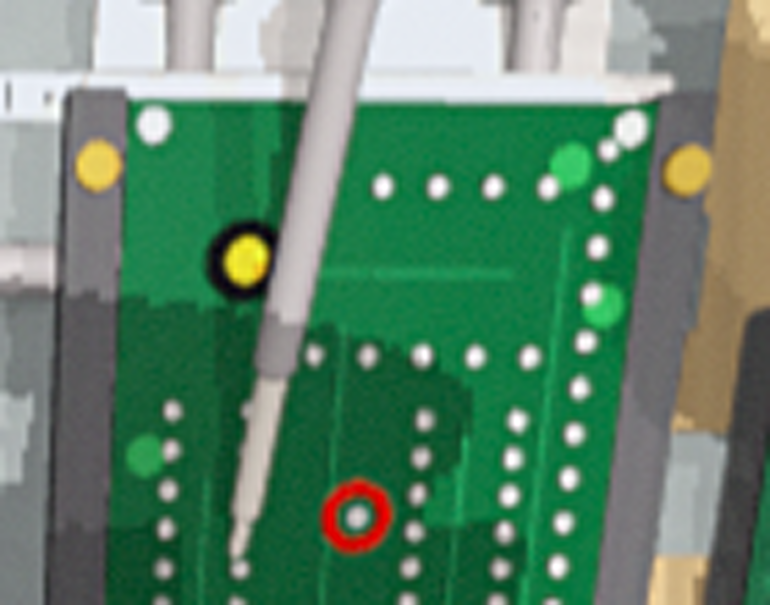

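View pics/w2k.png

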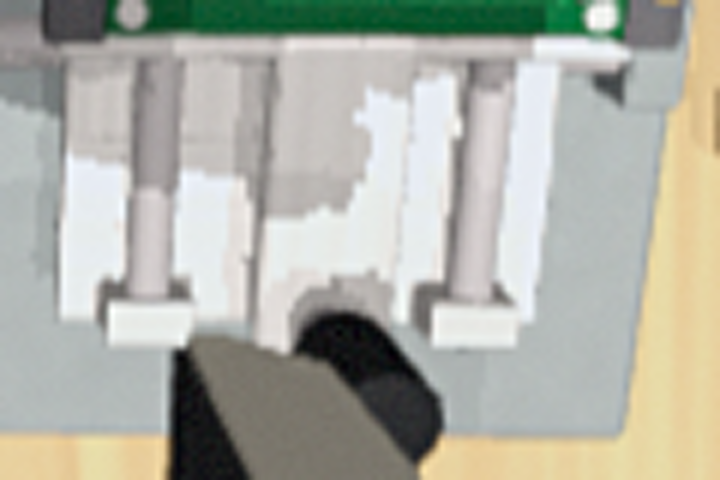

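View pics/w1k.png

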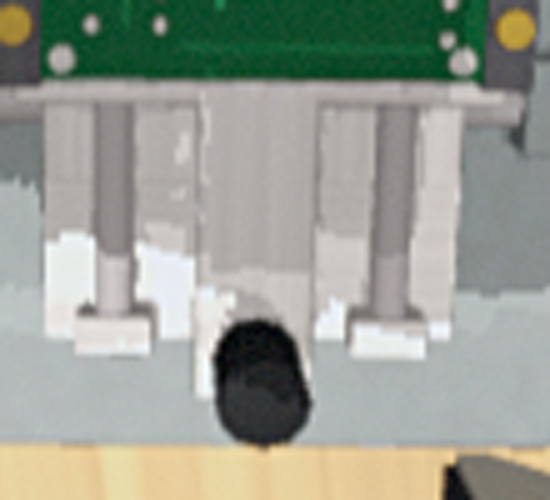

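```bash
cat > m.py <<'E'
from h import *
np.set_printoptions(precision=4,suppress=True)
a=load('w1');b=load('w2');s=load('scene0');e=load('side0')
A=lambda x,y:(a,(205+(x+.5)/5-.5,(y+.5)/5-.5))
B=lambda x,y:(b,(280+(x+.5)/5.5-.5,30+(y+.5)/5.5-.5))
AK=lambda x,y:(a,(220+(x+.5)/5-.5,130+(y+.5)/5-.5))
S=lambda x,y:(s,(190+(x+.5)/5-.5,175+(y+.5)/5-.5))
E=lambda x,y:(e,(160+(x+.5)/5-.5,140+(y+.5)/5-.5))
E
python3 - <<'E'
from m import *
print('tip',*tri([A(229,520),B(237,560)]),atz(*A(229,520),.082),atz(*B(237,560),.082))
print('tip4',*tri([A(229,520),B(237,560),E(429,313),S(331,140)]))
print('red',*tri([A(341,482),B(356,516)]),atz(*A(341,482),.078),atz(*B(356,516),.078))
print('red4',*tri([A(341,482),B(356,516),E(396,309),S(317,175)]))
print('gold',*tri([A(223,238),B(247,259)]),atz(*A(223,238),.078),atz(*B(247,259),.078), atz(*E(380,367),.078))
print('knob',*tri([AK(262,383),E(501,195),S(156,117)]),atz(*AK(262,383),.099), atz(*AK(262,398),.117))
# yaw from board bottom/top edges & gold screws (z~?) 
p=[A(77,145),A(628,150)]
q=[atz(*x,.08) for x in p]; v=q[1]-q[0]; print('yaw screws',np.arctan2(v[1],v[0]),np.linalg.norm(v))
q=[atz(*x,.08) for x in [B(98,165),B(690,170)]]; v=q[1]-q[0]; print('yaw screws',np.arctan2(v[1],v[0]),np.linalg.norm(v))
q=[atz(*x,.08) for x in [A(129,107),AK(62,59)]]; v=q[0]-q[1]; print('yaw white L',np.arctan2(-v[0],v[1]),np.linalg.norm(v))
q=[atz(*x,.08) for x in [A(575,110),AK(462,61)]]; v=q[0]-q[1]; print('yaw white R',np.arctan2(-v[0],v[1]),np.linalg.norm(v))
print(monitor.state()['tool_rot'])
E
```

```text
tip [ 0.5537 -0.0504  0.0826] [np.float64(0.16142072028703902), np.float64(0.16142072028706048)] [ 0.5538 -0.0503  0.082 ] [ 0.5538 -0.0506  0.082 ]
tip4 [ 0.5525 -0.0466  0.0868] [np.float64(3.892624956662502), np.float64(3.45555988886653), np.float64(0.31546522573735225), np.float64(7.242926572746439)]
red [ 0.5796 -0.0448  0.0785] [np.float64(0.10273766378804539), np.float64(0.10273766378793864)] [ 0.5796 -0.0449  0.078 ] [ 0.5798 -0.0448  0.078 ]
red4 [ 0.579  -0.045   0.0796] [np.float64(0.5764747047713005), np.float64(0.5358651605859381), np.float64(1.740388764446252), np.float64(0.8649491614289513)]
gold [0.5593 0.008  0.0785] [np.float64(0.3291476154852513), np.float64(0.3291476154852737)] [0.5591 0.0078 0.078 ] [0.5596 0.0083 0.078 ] [0.5587 0.0061 0.078 ]
knob [ 0.5648 -0.1681  0.0983] [np.float64(1.073420943411112), np.float64(1.3151963881341266), np.float64(0.5212860754556335)] [ 0.5658 -0.1675  0.099 ] [ 0.565  -0.1647  0.117 ]
yaw screws -0.12028413977012138 0.11611489136745734
yaw screws -0.12060268830563611 0.11666721904803012
yaw white L -0.11934652179371791 0.12518401296967738
yaw white R -0.12199268744338396 0.125045580826017
[ 3.1364 -0.178   0.0004]
```

```bash
python3 -m jog '[0.78,-0.66,0,0,0,-0.04,0.7,0.78,-0.66,0,0,0,0,0.7,0.79,-0.68,0,0,0,0,0.7,0,0,-0.6,0,0,0,0.7,0,0,-0.6,0,0,0,0.7]' && python3 -m jog '[0,0,-0.6,0,0,0,0.7,0,0,0,0,0,0,0.7]'
python3 - <<'E'
from h import *
d=get('wrist','w3'); cv2.imwrite('pics/w3b.png',cv2.resize(d['img'][:,:,::-1],None,fx=1.5,fy=1.5)); print(monitor.state()['tool_pos'])
print(proj(d,[0.565,-0.168,0.117]),proj(d,[0.565,-0.168,0.081]))
E
```

```text
time: 3.0
tool_pos: [0.5656, -0.1687, 0.1905]
tool_rot: [-3.136, 0.189, 0.001]
ft_force: [-0.0, 0.5, 0.0]
grip_width: 0.703
time: 3.25
tool_pos: [0.5644, -0.168, 0.166]
tool_rot: [-3.135, 0.188, 0.005]
ft_force: [-0.5, 0.0, 0.2]
grip_width: 0.699
[ 0.56513241 -0.16818611  0.1674836 ]
[[256.2821255  199.54330554]] [[256.19998623 188.00338372]]
```

View pics/w3b.png

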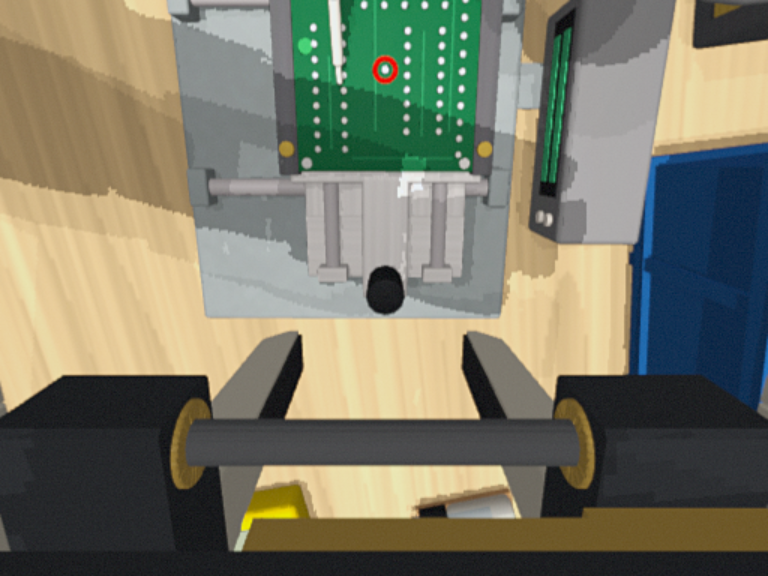

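```bash
python3 -m jog '[0,0.05,-0.6,0,0,0,0.7,0,0,-0.6,0,0,0,0.7,0,0,-0.55,0,0,0,0.7,0,0,0,0,0,0,0.3,0,0,0,0,0,0,0]' && python3 -m jog '[0,0,0,0,0,0,0,0,0,0,0,0,0,0,0,0,0,0,0,0,0,0,0,0,0,0,0,0]'
python3 - <<'E'
from h import *
d=get('wrist','w4'); cv2.imwrite('pics/w4b.png',cv2.resize(d['img'][:,:,::-1],None,fx=1.5,fy=1.5)); s=monitor.state();print(s['tool_pos'],s['ft_force'],s['grip_width']*93)
E
```

```text
time: 3.92
tool_pos: [0.5659, -0.1662, 0.0994]
tool_rot: [3.135, -0.187, 0.003]
ft_force: [0.1, 0.1, -0.6]
grip_width: 0.536
time: 4.42
tool_pos: [0.5654, -0.166, 0.0984]
tool_rot: [3.136, -0.187, 0.002]
ft_force: [-2.1, 0.1, 6.5]
grip_width: 0.104
[ 0.56538076 -0.16603344  0.09844975] [ 0.27655809 -0.37807911  5.91331337] 6.164428338313601
```

View pics/w4b.png

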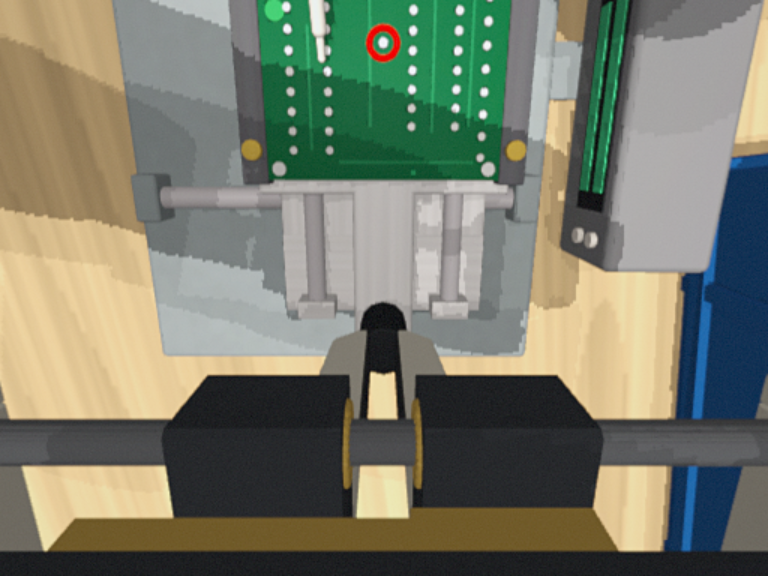

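Run:
```python
from m import *
d=load('w4'); print(atz(d,(383/1.5,43/1.5),.078))
crop(d,'w4k',200,180,310,300,5)
print(monitor.state()['grip_width'])
e=get('side','s4');s=get('scene','c4')
crop(e,'s4k',230,150,300,220,8);crop(s,'c4k',190,160,260,230,8)
im=np.hstack([cv2.imread('pics/s4k.png'),cv2.imread('pics/c4k.png')]);cv2.imwrite('pics/k4.png',cv2.resize(im,None,fx=.7,fy=.7))
```

```text
[ 0.5796 -0.0451  0.078 ]
0.06628417568079141
```

View pics/w4k.png

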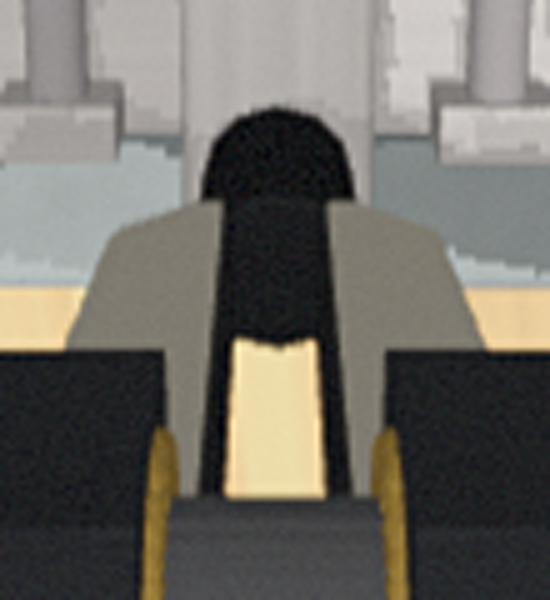

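View pics/k4.png

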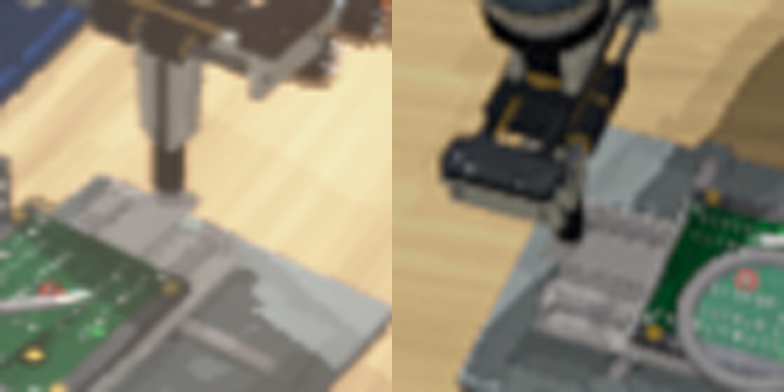

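Run:
```python
from m import *
d=load('w4'); e=load('s4');s=load('c4')
print(monitor.state()['grip_width'],monitor.state()['time'],monitor.state()['ft_force'])
for n,P in [('tip',(.5654,-.166,.0844)),('knobtop',(.565,-.167,.117)),('knobbot',(.565,-.167,.081))]:
    pe=proj(e,P)[0];ps=proj(s,P)[0];pw=proj(d,P)[0]
    print(n,(pe-[230,150])*5.6,(ps-[190,160])*5.6+[392,0],(pw-[200,180])*5)
```

```text
0.015132192780010621 4.575 [-0.7619 -0.0915  5.1808]
tip [162.2274 179.2813] [567.9758 226.7336] [277.5525 172.0423]
knobtop [163.9612 137.7477] [563.2077 195.2843] [276.347  274.2733]
knobbot [163.4836 182.8008] [567.0109 229.1621] [275.5429 170.4698]
```

```bash
python3 -m jog '[0,0,0,0,0,0,0]'
python3 - <<'E'
from m import *
d=get('wrist','w5'); crop(d,'w5k',200,180,310,300,5); e=get('side','s5'); crop(e,'s5k',230,150,300,220,8)
print(monitor.state()['grip_width'],monitor.state()['ft_force'])
E
```

```text
time: 4.7
tool_pos: [0.5654, -0.166, 0.0985]
tool_rot: [3.136, -0.187, 0.001]
ft_force: [-0.2, -0.0, 6.0]
grip_width: -0.0
0.008388487084801966 [-0.9996 -0.1659  5.502 ]
```

View pics/w5k.png

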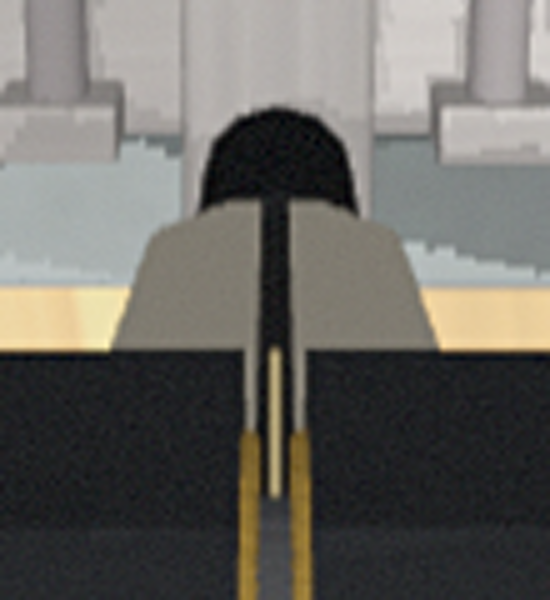

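View pics/s5k.png

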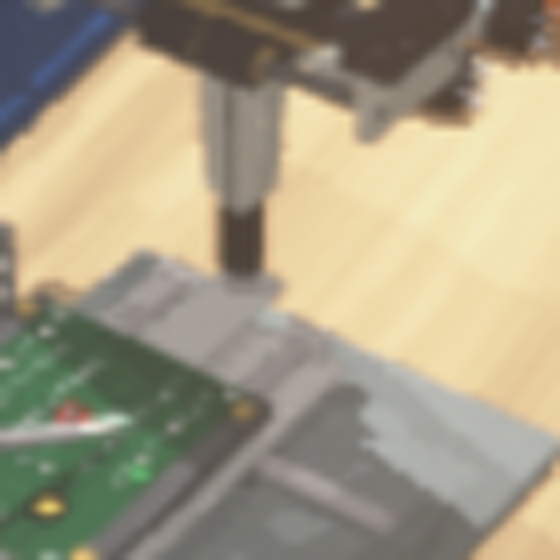

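Run:
```python
from m import *
d=load('w5');e=load('s5');st=monitor.state()
c,v=ray(d,(254.5,220)); T=np.array([.5654,-.166,.0985]); yh=np.array([.12,.993,0])
for o in (.0075,.01,.0):
    t=((T-c)@yh+o)/(v@yh); print(o,c+t*v)
print(tri([(d,(254.5,220)),(e,(230+(242+.5)/8-.5,150+(207+.5)/8-.5))]))
print(tri([(d,(254.5,220)),(e,(230+(242+.5)/8-.5,150+(212+.5)/8-.5))]))
print(c-T)
```

```text
0.0075 [ 0.5655 -0.1585  0.1139]
0.01 [ 0.5658 -0.156   0.1202]
0.0 [ 0.5646 -0.1659  0.0952]
(array([ 0.563 , -0.1599,  0.1172]), [np.float64(3.6669137992477063), np.float64(3.6669137992475793)])
(array([ 0.5631, -0.1609,  0.1139]), [np.float64(3.290704679554604), np.float64(3.290704679554673)])
[0.008  0.0746 0.1844]
```

```bash
python3 -m jog '[0,0,0.25,0,0,0,0,0,0,0,0,0,0,0.5,0,0,0,0,0,0,0.5,0,0,0,0,0,0,0.5,0,0,0,0,0,0,0.5]'; python3 -m jog '[0,0,0,0,0,0,0.5,0,0,-0.25,0,0,0,0.5,0,0,-0.3,0,0,0,0.5,0,0,0,0,0,0,0.5]'
python3 - <<'E'
from m import *
d=get('wrist','w6'); cv2.imwrite('pics/w6b.png',cv2.resize(d['img'][:,:,::-1],None,fx=1.5,fy=1.5))
e=get('side','s6'); crop(e,'s6k',230,140,310,220,8)
print(monitor.state()['grip_width'],monitor.state()['ft_force'])
E
```

```text
time: 5.42
tool_pos: [0.5649, -0.1659, 0.1076]
tool_rot: [-3.136, 0.187, 0.001]
ft_force: [-0.4, -0.6, 0.8]
grip_width: 0.384
time: 5.92
tool_pos: [0.5643, -0.1656, 0.0844]
tool_rot: [-3.135, 0.187, 0.004]
ft_force: [-0.4, -0.4, 0.7]
grip_width: 0.498
0.4979987598968239 [ 0.5509 -0.0327  0.5399]
```

View pics/w6b.png

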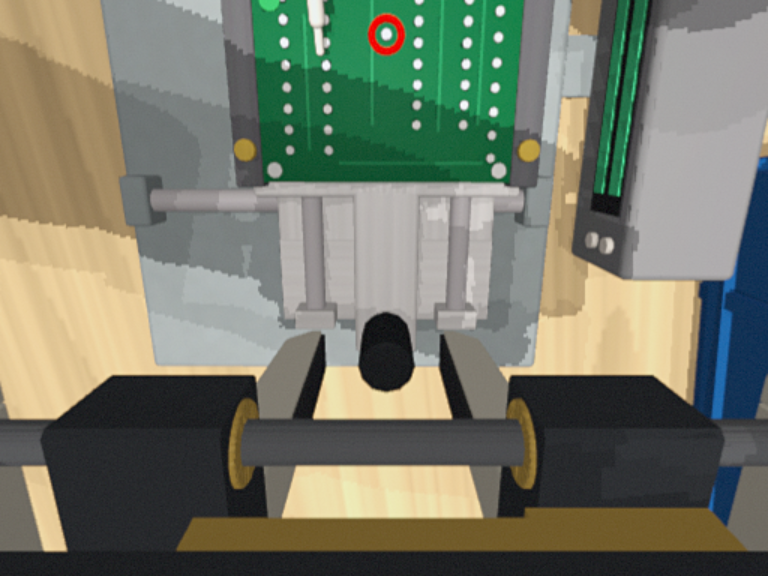

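View pics/s6k.png

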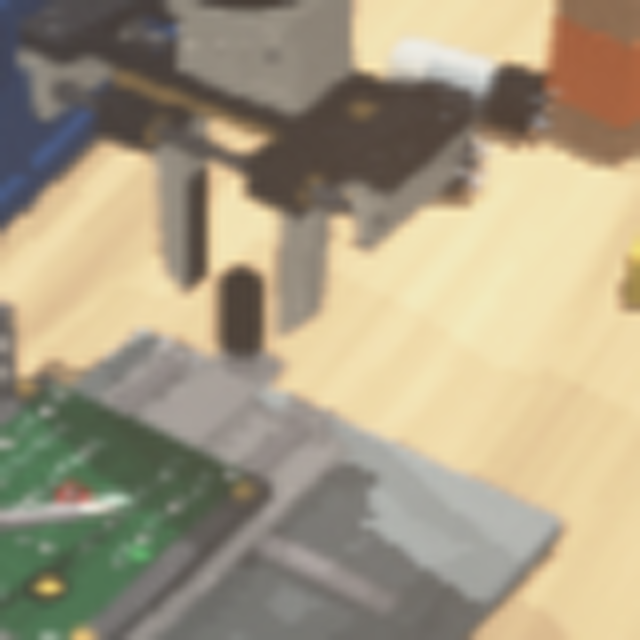

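```bash
python3 -m jog '[0,0,-0.3,0,0,0,0.5,0,0,0,0,0,0,0.2,0,0,0,0,0,0,0,0,0,0,0,0,0,0,0,0,0,0,0,0,0]'; python3 -m jog '[0,0,0,0,0,0,0,0,0,0,0,0,0,0]'
python3 - <<'E'
from m import *
d=get('wrist','w7'); cv2.imwrite('pics/w7b.png',cv2.resize(d['img'][:,:,::-1],None,fx=1.5,fy=1.5))
print(monitor.state()['grip_width']*93,monitor.state()['ft_force'])
E
```

```text
time: 6.65
tool_pos: [0.5653, -0.1659, 0.0741]
tool_rot: [3.136, -0.187, 0.001]
ft_force: [-0.0, 0.0, 0.2]
grip_width: 0.232
time: 6.9
tool_pos: [0.5652, -0.166, 0.0741]
tool_rot: [3.136, -0.187, 0.001]
ft_force: [1.0, 0.2, 1.5]
grip_width: 0.226
21.494715169837065 [ 1.1152 -0.2789  1.1706]
```

View pics/w7b.png

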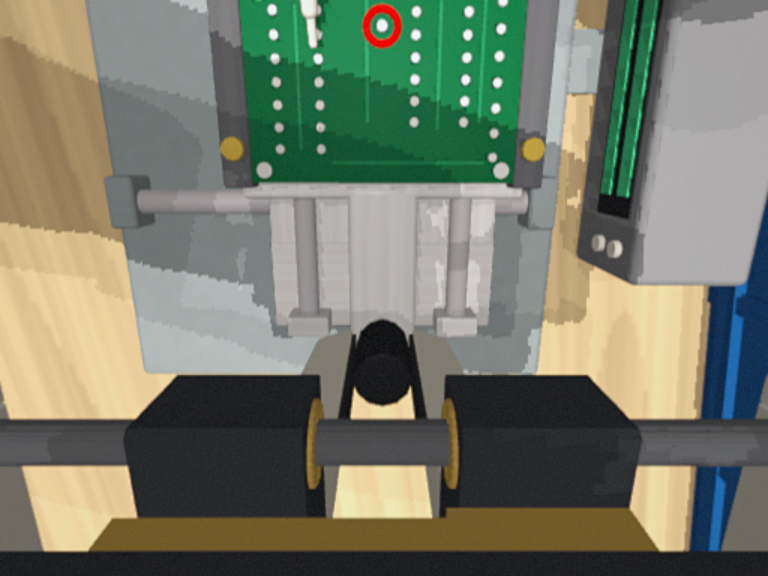

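Run:
```python
from m import *
d=load('w7'); crop(d,'w7c',190,0,290,50,7)
```

```text
(no output)
```

View pics/w7c.png

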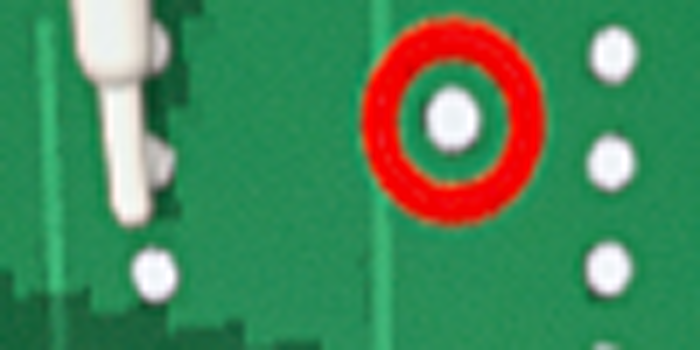

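Run:
```python
from m import *
d=load('w7'); C=lambda x,y:(190+(x+.5)/7-.5,(y+.5)/7-.5)
print('red',atz(d,C(453,120),.078),'tip',atz(d,C(133,222),.082))
```

```text
red [ 0.5788 -0.0446  0.078 ] tip [ 0.5532 -0.0497  0.082 ]
```

```bash
python3 -m jog '[-0.03,-0.29,0,0,0,0,0,-0.03,-0.29,0,0,0,0,0,-0.03,-0.29,0,0,0,0,0,-0.03,-0.29,0,0,0,0,0,-0.02,-0.3,0,0,0,0,0]'; python3 -m jog '[0,0,0,0,0,0,0,0,0,0,0,0,0,0]'
python3 - <<'E'
from m import *
d=get('wrist','w8'); e=get('side','s8');s=get('scene','c8')
crop(d,'w8c',190,0,290,50,7)
crop(e,'s8c',200,165,270,235,8);crop(s,'c8c',225,175,295,245,8)
im=np.hstack([cv2.imread('pics/s8c.png'),cv2.imread('pics/c8c.png')]);cv2.imwrite('pics/k8.png',cv2.resize(im,None,fx=.7,fy=.7))
print(monitor.state()['tool_pos'],monitor.state()['ft_force'])
E
```

```text
time: 7.58
tool_pos: [0.559, -0.2254, 0.074]
tool_rot: [-3.136, 0.188, 0.001]
ft_force: [-2.1, 3.2, 4.7]
grip_width: 0.23
time: 7.82
tool_pos: [0.5592, -0.2252, 0.074]
tool_rot: [3.135, -0.188, 0.0]
ft_force: [-1.3, -1.1, 5.6]
grip_width: 0.23
[ 0.5593 -0.2248  0.074 ] [-2.4198 -1.5333  5.0361]
```

View pics/w8c.png

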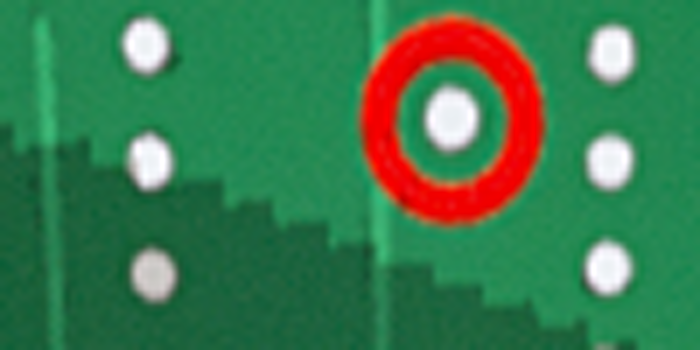

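View pics/k8.png

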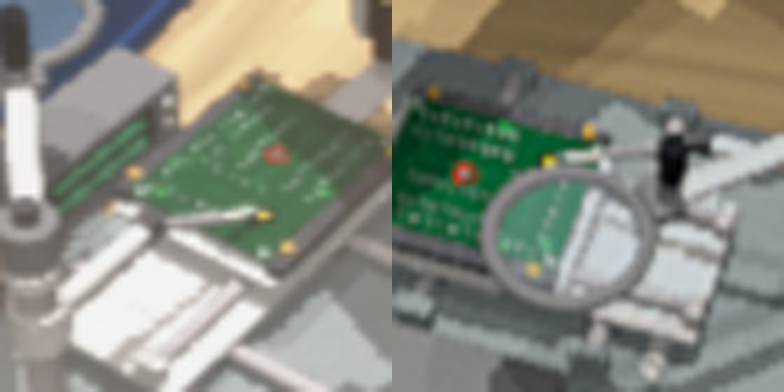

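```bash
python3 -m jog '[0,0,0,0,0,0,0.5,0,0,0,0,0,0,0.5,0,0,0,0,0,0,0.5,0,0,0.7,0,0,0,0.5,0,0,0.8,0,0,0,0.5]'; python3 -m jog '[0,0.75,0.75,0,0,0,0.5,0,0.75,0,0,0,0,0.5,0,0,0,0,0,0,0.5,0,0,0,0,0,0,0.5]'
python3 - <<'E'
from m import *
d=get('wrist','w9'); crop(d,'w9c',170,0,290,100,6.5)
cv2.imwrite('pics/w9b.png',d['img'][:,:,::-1])
E
```

```text
time: 8.6
tool_pos: [0.5591, -0.2241, 0.134]
tool_rot: [-3.135, 0.187, 0.002]
ft_force: [1.5, -0.1, 1.0]
grip_width: 0.496
time: 9.1
tool_pos: [0.5594, -0.1648, 0.1636]
tool_rot: [3.136, -0.187, -0.0]
ft_force: [-0.3, -0.2, -0.2]
grip_width: 0.501
```

View pics/w9b.png

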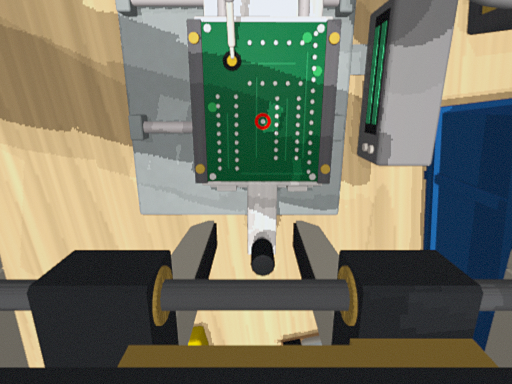

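View pics/w9c.png

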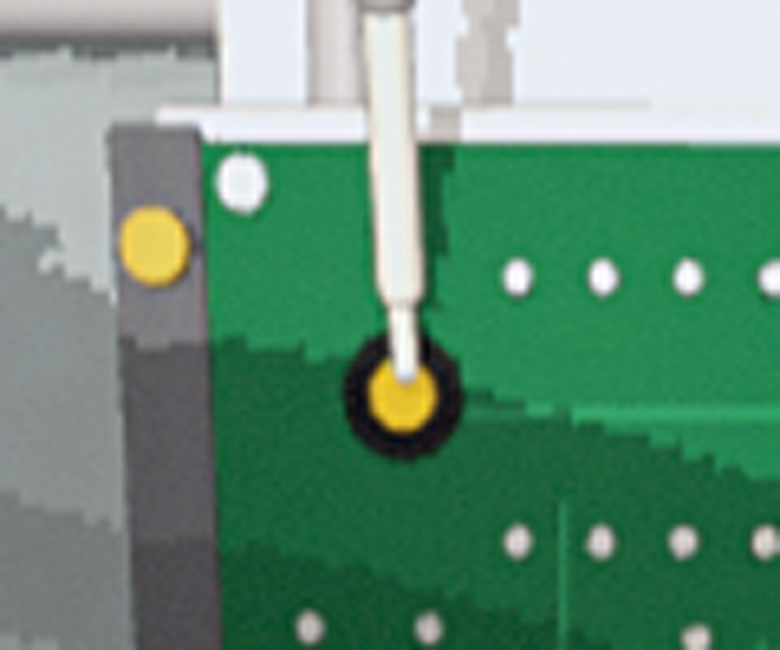

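Run:
```python
from m import *
d=load('w9'); C=lambda x,y:(170+(x+.5)/6.5-.5,(y+.5)/6.5-.5)
t=atz(d,C(405,380),.082);g=atz(d,C(402,396),.078);rd=atz(d,(262.7,121.2),.078)
print('gold',g,'tip',t,g-t, rd-g)
```

```text
gold [ 0.5524 -0.0508  0.078 ] tip [ 0.5532 -0.0496  0.082 ] [-0.0009 -0.0013 -0.004 ] [ 0.0208 -0.0531  0.    ]
```

```bash
python3 -m jog '[0,-0.75,0,0,0,0,0.5,0,-0.75,-0.75,0,0,0,0.5,0,0,-0.8,0,0,0,0.5,0,0,-0.7,0,0,0,0.5,0,0,0,0,0,0,0]'; python3 -m jog '[0,0,0,0,0,0,0,0,0,0,0,0,0,0,0,0,0,0,0,0,0,0.025,0.035,0,0,0,0,0,0,0,0,0,0,0,0]'
python3 -m jog '[0,0,0,0,0,0,0,0,0,0,0,0,0,0,0,0,0,0,0,0,0]'
python3 - <<'E'
from m import *
print(monitor.state()['tool_pos'])
E
```

```text
time: 9.78
tool_pos: [0.5581, -0.2246, 0.0718]
tool_rot: [-3.134, 0.189, 0.006]
ft_force: [1.1, -0.4, 0.2]
grip_width: 0.431
time: 10.4
tool_pos: [0.561, -0.2232, 0.075]
tool_rot: [3.135, -0.187, 0.002]
ft_force: [-2.0, -1.0, 6.9]
grip_width: 0.229
time: 10.78
tool_pos: [0.561, -0.2232, 0.075]
tool_rot: [3.135, -0.187, 0.002]
ft_force: [-0.6, -1.8, 7.2]
grip_width: 0.227
[ 0.561  -0.2232  0.075 ]
```

```bash
python3 -m jog '[0,0,0,0,0,0,0.5,0,0,0,0,0,0,0.5,0,0,0,0,0,0,0.5,0,0,0.7,0,0,0,0.5,0,0,0.8,0,0,0,0.5]'; python3 -m jog '[0,0.75,0.75,0,0,0,0.5,0,0.75,0,0,0,0,0.5,0,0,0,0,0,0,0.5,0,0,0,0,0,0,0.5]'
python3 - <<'E'
from m import *
d=get('wrist','w10'); crop(d,'w10c',200,30,270,90,10)
E
```

```text
time: 11.4
tool_pos: [0.5601, -0.2227, 0.134]
tool_rot: [-3.135, 0.187, 0.002]
ft_force: [0.0, -0.3, 0.3]
grip_width: 0.5
time: 11.9
tool_pos: [0.5604, -0.1634, 0.1636]
tool_rot: [3.136, -0.187, -0.001]
ft_force: [0.8, 0.3, -1.1]
grip_width: 0.498
```

View pics/w10c.png

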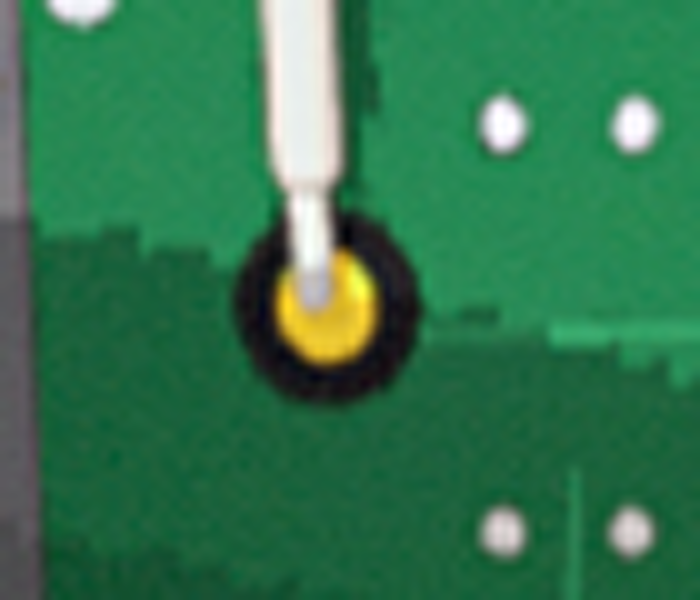

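Run:
```python
from m import *
d=load('w10'); C=lambda x,y:(200+(x+.5)/10-.5,30+(y+.5)/10-.5)
for ty in(308,300):
  t=atz(d,C(316,ty),.082);g=atz(d,C(327,307),.078);print('gold',g,'tip',t,g-t)
```

```text
gold [ 0.5541 -0.0493  0.078 ] tip [ 0.5534 -0.0499  0.082 ] [ 0.0007  0.0006 -0.004 ]
gold [ 0.5541 -0.0493  0.078 ] tip [ 0.5534 -0.0493  0.082 ] [ 0.0006 -0.0001 -0.004 ]
```

```bash
python3 -m jog '[0,-0.75,0,0,0,0,0.5,0,-0.75,-0.75,0,0,0,0.5,0,0,-0.8,0,0,0,0.5,0,0,-0.7,0,0,0,0.5,0,0,0,0,0,0,0]'; python3 -m jog '[0,0,0,0,0,0,0,0,0,0,0,0,0,0,0,0,0,0,0,0,0]'
python3 -m jog '[-0.1,0.26,0,0,0,0,0,-0.1,0.27,0,0,0,0,0,-0.11,0.26,0,0,0,0,0,-0.1,0.27,0,0,0,0,0,-0.11,0.26,0,0,0,0,0]'; python3 -m jog '[0,0,0,0,0,0,0,0,0,0,0,0,0,0]';  python3 - <<'E'
from m import *
print(monitor.state()['tool_pos'])
d=get('wrist','w11'); crop(d,'w11c',200,0,280,60,9)
E
```

```text
time: 12.58
tool_pos: [0.5591, -0.2232, 0.0718]
tool_rot: [-3.134, 0.189, 0.006]
ft_force: [0.6, -0.1, 0.4]
grip_width: 0.432
time: 12.95
tool_pos: [0.5611, -0.2233, 0.0751]
tool_rot: [3.135, -0.187, 0.003]
ft_force: [-0.3, -1.5, 4.9]
grip_width: 0.23
time: 13.58
tool_pos: [0.5406, -0.1699, 0.0751]
tool_rot: [3.135, -0.187, 0.005]
ft_force: [2.1, -3.2, 6.5]
grip_width: 0.229
time: 13.82
tool_pos: [0.5399, -0.1693, 0.075]
tool_rot: [-3.136, 0.187, -0.002]
ft_force: [-2.0, 0.8, 10.7]
grip_width: 0.231
[ 0.5399 -0.1693  0.075 ]
```

View pics/w11c.png

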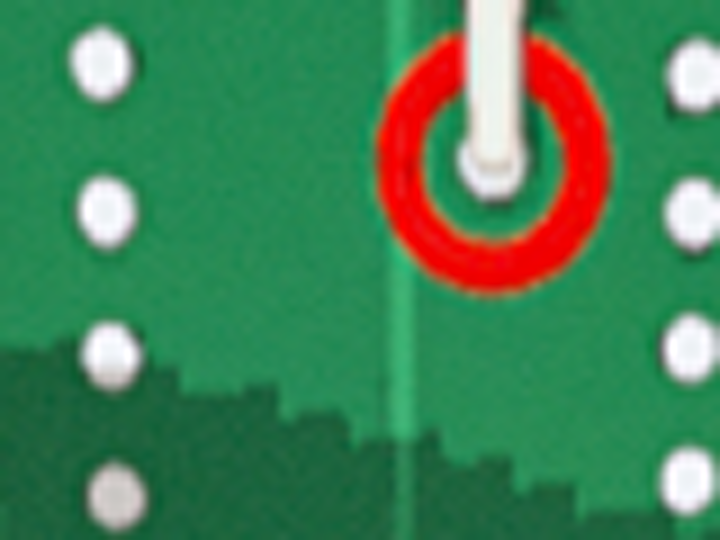

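Run:
```python
from m import *
d=load('w11'); C=lambda x,y:(200+(x+.5)/9-.5,(y+.5)/9-.5)
t=atz(d,C(495,172),.082);g=atz(d,C(493,163),.078);print('red',g,'tip',t,g-t)
```

```text
red [ 0.5534 -0.0482  0.078 ] tip [ 0.5533 -0.0497  0.082 ] [ 0.0001  0.0015 -0.004 ]
```

```bash
python3 -m jog '[0,-0.03,0,0,0,0,0,0,0,0,0,0,0,0,0,0,0,0,0,0,0]';python3 -m jog '[0,0,0,0,0,0,0.5,0,0,0,0,0,0,0.5,0,0,0,0,0,0,0.5,0,0,0.7,0,0,0,0.5,0,0,0.8,0,0,0,0.5]'; python3 -m jog '[0,0.3,0.75,0,0,0,0.5,0,0,0,0,0,0,0.5,0,0,0,0,0,0,0.5]'
python3 - <<'E'
from m import *
print(monitor.state()['tool_pos'])
d=get('wrist','w12'); crop(d,'w12c',200,0,290,100,6)
E
```

```text
time: 14.25
tool_pos: [0.54, -0.1707, 0.075]
tool_rot: [3.136, -0.187, 0.002]
ft_force: [-0.5, 1.5, 10.5]
grip_width: 0.232
time: 14.88
tool_pos: [0.5392, -0.171, 0.134]
tool_rot: [-3.135, 0.187, 0.002]
ft_force: [-1.0, -1.3, -0.2]
grip_width: 0.5
time: 15.25
tool_pos: [0.5392, -0.1592, 0.1629]
tool_rot: [-3.136, 0.187, 0.002]
ft_force: [-0.2, 0.2, -1.0]
grip_width: 0.501
[ 0.5392 -0.1592  0.1629]
```

View pics/w12c.png

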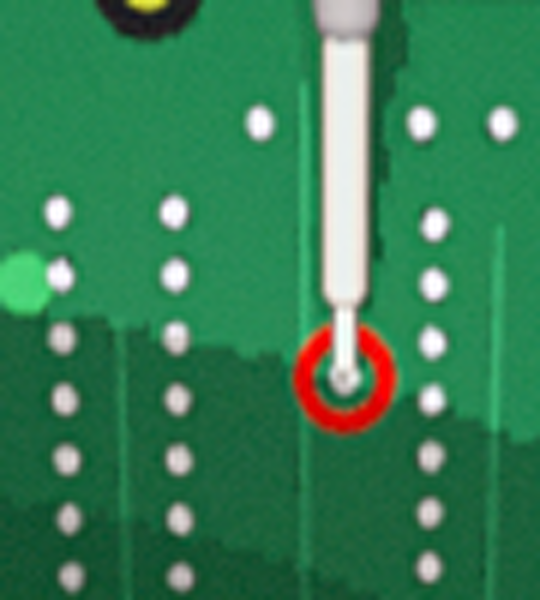

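Run:
```python
from m import *
d=load('w12'); C=lambda x,y:(200+(x+.5)/6-.5,(y+.5)/6-.5)
t=atz(d,C(344,375),.082);g=atz(d,C(345,379),.078);print('red',g,'tip',t,g-t)
s=get('scene','c12'); crop(s,'c12c',225,170,345,245,6.5)
e=get('side','s12'); crop(e,'s12c',170,140,270,240,6)
```

```text
red [ 0.5535 -0.0497  0.078 ] tip [ 0.5533 -0.0497  0.082 ] [ 0.0002 -0.     -0.004 ]
```

View pics/c12c.png

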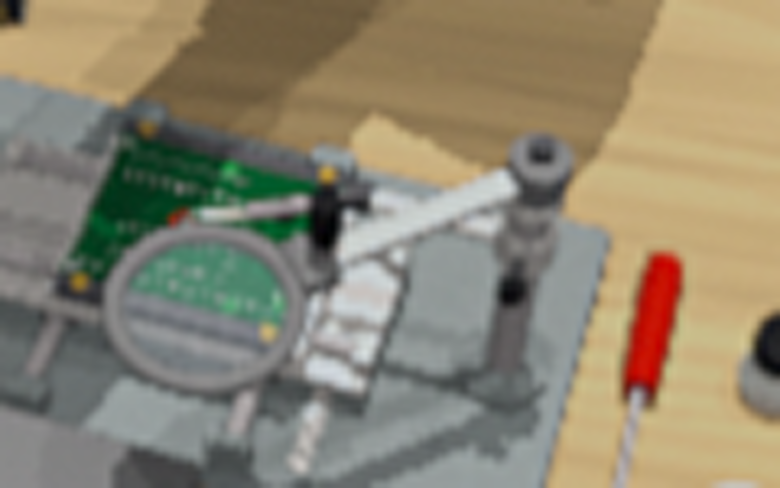

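View pics/s12c.png

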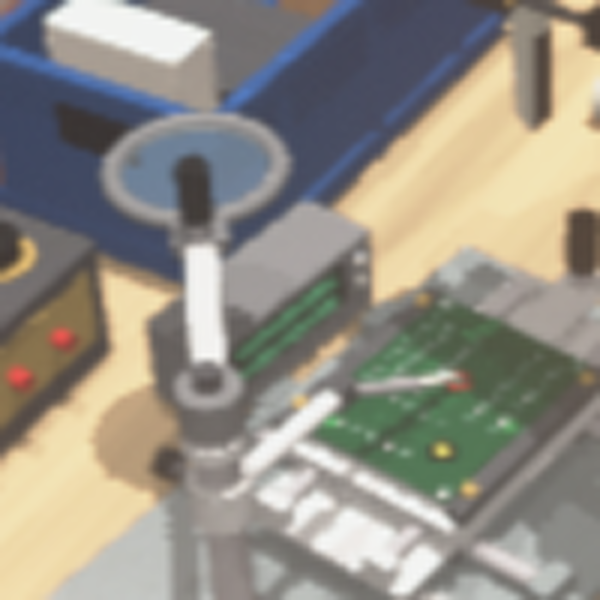

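```bash
python3 -m jog '[0,0,0.85,0,0,0,0.5,0,0,0.85,0,0,0,0.5,0,0,0.85,0,0,0,0.5,0,0,0.85,0,0,0,0.5,0.48,0.83,0,0,0,0.75,0.5]'; python3 -m jog '[0.47,0.83,0,0,0,0.75,0.5,0.47,0.83,0,0,0,0.75,0.5,0.47,0.83,0,0,0,0.75,0.5,0.47,0.83,0,0,0,0.75,0.5,0.47,0.83,0,0,0,0.75,0.5]';python3 -m jog '[0,0,0,0,0,0,0.5,0,0,0,0,0,0,0.5]'
python3 - <<'E'
from m import *
print(monitor.state()['tool_pos'])
d=get('wrist','w13'); cv2.imwrite('pics/w13b.png',cv2.resize(d['img'][:,:,::-1],None,fx=1.5,fy=1.5))
E
```

```text
time: 16.02
tool_pos: [0.5594, -0.1275, 0.3019]
tool_rot: [3.14, 0.017, 0.005]
ft_force: [0.2, 0.7, -0.2]
grip_width: 0.506
time: 16.65
tool_pos: [0.6533, 0.0408, 0.2988]
tool_rot: [-2.967, -1.033, 0.002]
ft_force: [0.4, -0.1, 0.2]
grip_width: 0.5
time: 16.9
tool_pos: [0.6526, 0.0393, 0.2991]
tool_rot: [-2.97, -1.025, 0.002]
ft_force: [-0.1, -0.1, -0.1]
grip_width: 0.499
[0.6526 0.0393 0.2991]
```

View pics/w13b.png

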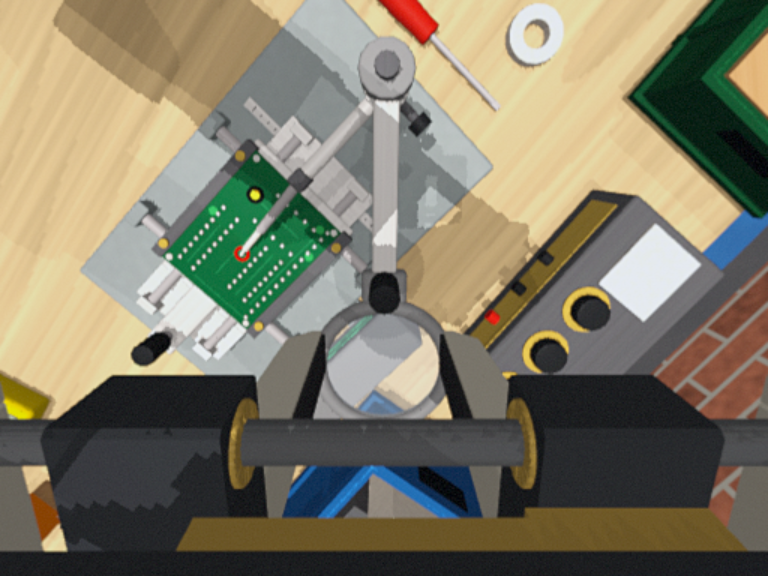

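Run:
```python
from m import *
d=load('w13'); crop(d,'w13k',225,165,285,225,9); crop(d,'w13h',225,15,285,75,9)
print([(x,atz(d,(386.5/1.5,66/1.5),x)) for x in(.2,.215,.225)])
for P in [(.6525,.040,.251),(.6525,.040,.217)]:
    print((proj(d,P)[0]-[225,165])*9)
im=np.hstack([cv2.imread('pics/w13k.png'),cv2.imread('pics/w13h.png')]);cv2.imwrite('pics/k13.png',cv2.resize(im,None,fx=.7,fy=.7))
```

```text
[(0.2, array([0.5747, 0.1414, 0.2   ])), (0.215, array([0.5763, 0.1391, 0.215 ])), (0.225, array([0.5774, 0.1376, 0.225 ]))]
[279.5449 315.8504]
[278.3415 216.1367]
```

View pics/k13.png

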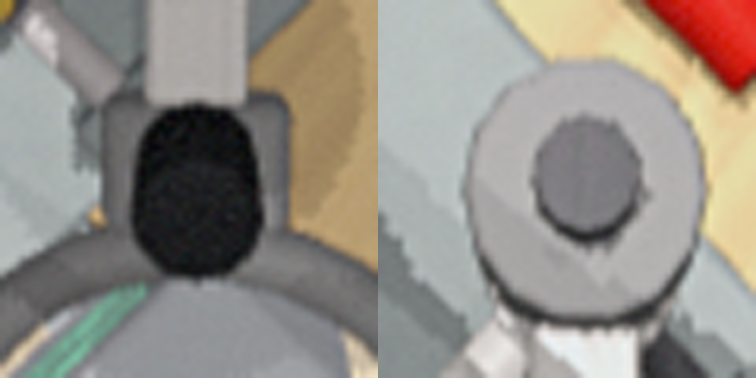

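```bash
python3 -m jog '[-0.02,0.045,-0.75,0,0,0,0.5,0,0,-0.75,0,0,0,0.5,0,0,-0.75,0,0,0,0.5,0,0,0,0,0,0,0.5]'
python3 - <<'E'
from m import *
print(monitor.state()['tool_pos'])
e=get('side','s14'); crop(e,'s14c',160,110,260,210,6)
d=get('wrist','w14'); cv2.imwrite('pics/w14b.png',cv2.resize(d['img'][:,:,::-1],None,fx=1.5,fy=1.5))
E
```

```text
time: 17.45
tool_pos: [0.6508, 0.0407, 0.208]
tool_rot: [-2.969, -1.024, 0.006]
ft_force: [-0.2, -0.6, 0.1]
grip_width: 0.498
[0.6508 0.0407 0.208 ]
```

View pics/s14c.png

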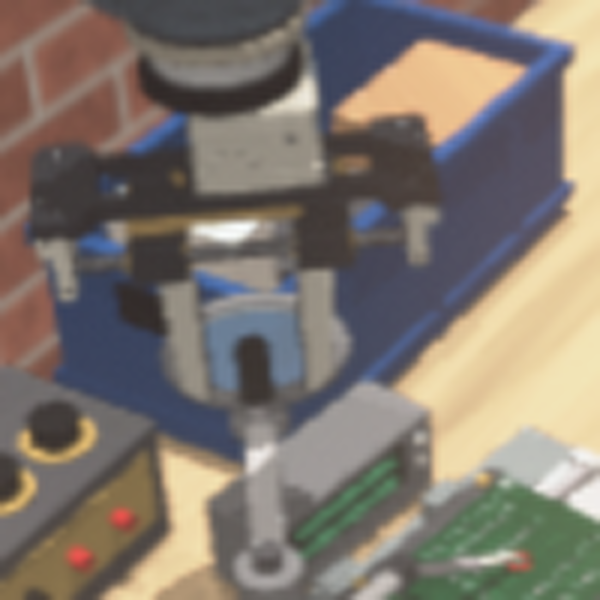

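View pics/w14b.png

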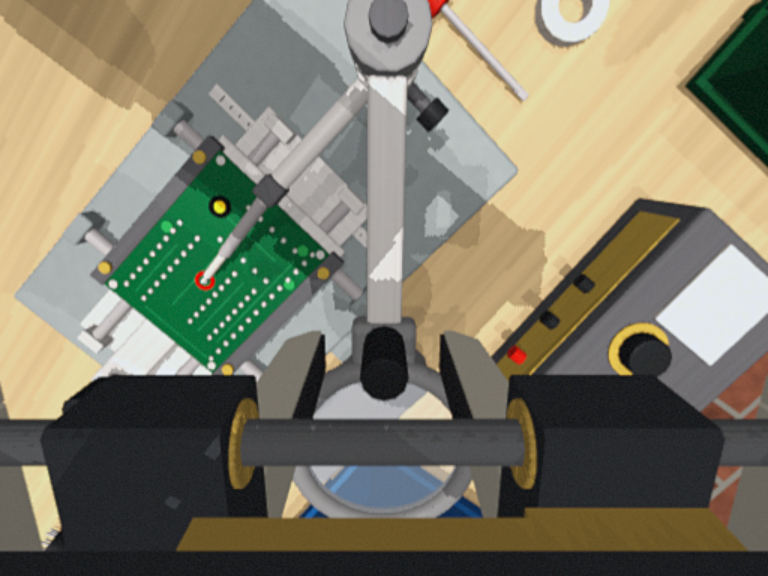

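```bash
python3 -m jog '[0,0,0,0,0,0,0.2,0,0,0,0,0,0,0,0,0,0,0,0,0,0,0,0,0,0,0,0,0,0,0,0,0,0,0,0]'
python3 - <<'E'
from m import *
st=monitor.state();T=st['tool_pos'];print(T,st['ft_force'],st['grip_width']*93)
hub=np.array([.5761,.1389]); v=T[:2]-hub; print(np.linalg.norm(v))
a0=np.arctan2(v[1],v[0]); a1=-np.pi/2-.1205; R=.125; print('theta',a0-a1)
N=8
prev=T[:2]
for i in range(1,N+1):
    a=a0+(a1-a0)*i/N; p=hub+R*np.array([np.cos(a),np.sin(a)]) + 0
    print(np.round((p-prev)/.04,3), round(np.degrees((a1-a0)/N)/10,3)); prev=p
E
```

```text
time: 18.18
tool_pos: [0.6522, 0.0418, 0.2102]
tool_rot: [2.969, 1.027, 0.001]
ft_force: [-1.4, -1.1, 2.5]
grip_width: 0.184
[0.6522 0.0418 0.2102] [-1.3697 -1.0543  2.5348] 17.130949111141963
0.12337954511550919
theta 0.7847496747152667
[-0.225 -0.209] -0.562
[-0.266 -0.151] -0.562
[-0.28  -0.125] -0.562
[-0.291 -0.097] -0.562
[-0.299 -0.068] -0.562
[-0.304 -0.038] -0.562
[-0.306 -0.008] -0.562
[-0.306  0.022] -0.562
```

```bash
python3 -m jog '[-0.243,-0.175,0,0,0,-0.56,0,-0.262,-0.149,0,0,0,-0.56,0,-0.276,-0.123,0,0,0,-0.56,0,-0.287,-0.096,0,0,0,-0.56,0,0,0,0,0,0,0,0]'
python3 -m jog '[-0.295,-0.067,0,0,0,-0.56,0,-0.3,-0.038,0,0,0,-0.56,0,-0.302,-0.008,0,0,0,-0.56,0,-0.305,0.022,0,0,0,-0.56,0,0,0,0,0,0,0,0]'
python3 - <<'E'
from m import *
st=monitor.state();T=st['tool_pos'];print(T,st['tool_rot'],st['ft_force'],st['grip_width']*93)
d=get('wrist','w15'); cv2.imwrite('pics/w15b.png',cv2.resize(d['img'][:,:,::-1],None,fx=1.5,fy=1.5))
E
```

```text
time: 18.8
tool_pos: [0.6088, 0.0204, 0.2102]
tool_rot: [-3.111, -0.432, 0.001]
ft_force: [-2.6, 4.4, 4.2]
grip_width: 0.188
time: 19.42
tool_pos: [0.5613, 0.0173, 0.2101]
tool_rot: [-3.135, 0.179, -0.001]
ft_force: [-1.3, 6.6, 2.8]
grip_width: 0.186
[0.5613 0.0173 0.2101] [-3.1351  0.1795 -0.0006] [-1.311   6.621   2.7941] 17.26203916613288
```

View pics/w15b.png

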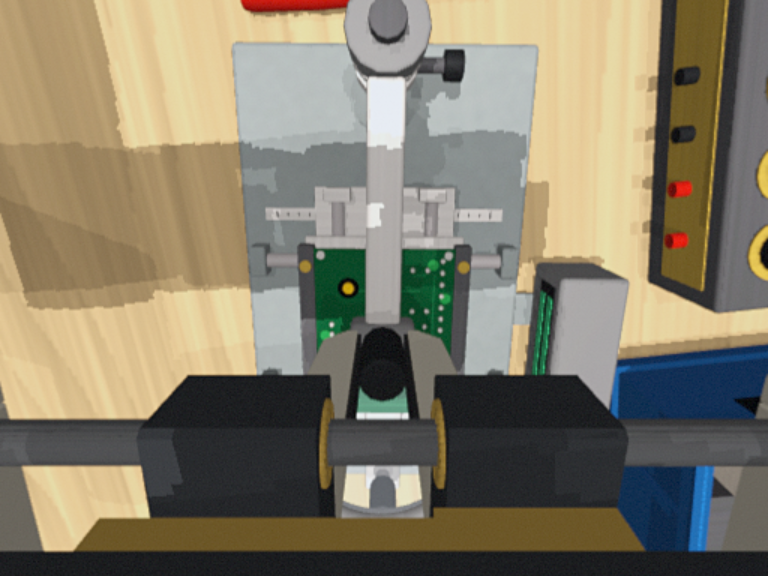

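```bash
python3 -m jog '[0,0,0,0,0,0,0.5,0,0,0,0,0,0,0.5,0,0,0,0,0,0,0.5,0,0,0.75,0,0,0,0.5,0,0,0.8,0,0,0,0.5]'
python3 -m jog '[0,0,0.8,0,0,0,0.5,0,-0.9,0.2,0,0,0,0.5,0,-0.9,0,0,0,0,0.5,0,-0.9,0,0,0,0,0.5,0,0,0,0,0,0,0.5]'
python3 - <<'E'
from m import *
st=monitor.state();print(st['tool_pos'])
d=get('wrist','w16'); crop(d,'w16b',100,0,400,220,2.5)
E
```

```text
time: 20.1
tool_pos: [0.5611, 0.0162, 0.2723]
tool_rot: [3.136, -0.181, -0.002]
ft_force: [-0.9, -0.1, 0.4]
grip_width: 0.497
time: 20.72
tool_pos: [0.5611, -0.0936, 0.3116]
tool_rot: [3.136, -0.186, -0.0]
ft_force: [-0.7, 0.6, -0.2]
grip_width: 0.501
[ 0.5611 -0.0936  0.3116]
```

View pics/w16b.png

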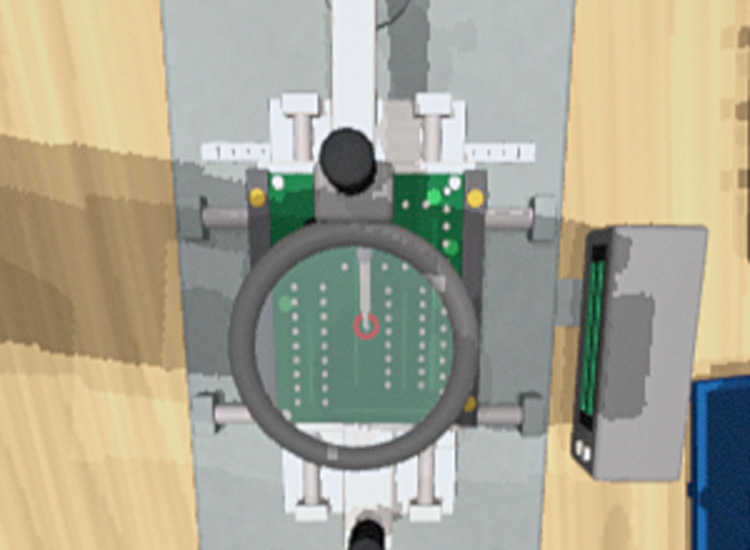

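Run:
```python
from m import *
d=load('w16'); C=lambda x,y:(100+(x+.5)/2.5-.5,(y+.5)/2.5-.5)
print('lens',atz(d,C(354.5,345),.2),'tip',atz(d,C(366,328),.082),'red',atz(d,C(366,326),.078),'diam',atz(d,C(480,345),.2)-atz(d,C(229,345),.2), 'mk',atz(d,C(349,158),.251))
e=get('side','s16');crop(e,'s16c',160,110,310,260,5)
```

```text
lens [ 0.5527 -0.0476  0.2   ] tip [ 0.5536 -0.0505  0.082 ] red [ 0.5536 -0.0497  0.078 ] diam [ 0.0995 -0.0117  0.    ] mk [0.5612 0.0143 0.251 ]
```

View pics/s16c.png

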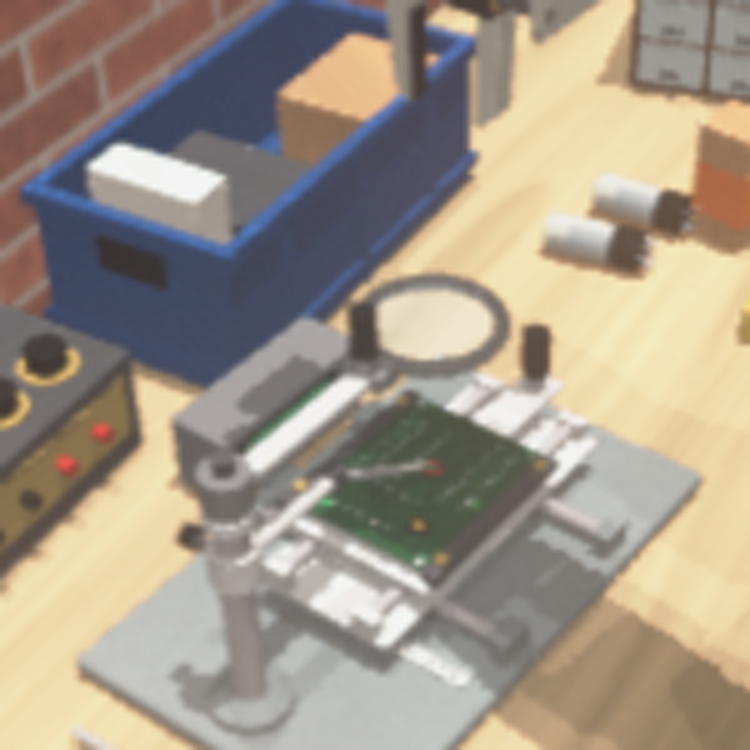

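Run:
```python
from h import *
print(monitor.state()['time'],order.hand_in())
```

```text
the job is handed in; nothing more can be done
20.825 None
```

The job is done and handed in at 20.8 s of the 67 s allowed. The stage was zeroed on the gold dot, then left with the red-ringed joint under the needle tip. After that the magnifier was swung in and released. The interface gives no verdict, and I never looked at the readout itself.

**Last checks, from the wrist camera:**

| Point | Offset from needle tip | Rest before next move |
|---|---|---|
| Gold dot | about 0.7 mm in x, 0.6 mm or less in y, after one correction | over 1 s |
| Red ring | about 0.2 mm | over 1 s before the magnifier moved |
| Lens centre | about 1.2 mm along the swing | left there, knob released |

- **Lens residual:** the lens also measured about 2.6 mm from the tip along its arm. The arm's 190 mm radius fixes that direction, so I took it as measuring error and left it.
- **Final state:** the gripper is raised clear. Nothing looked disturbed in the last side picture, but I did not measure the bystanders, and the multimeter, flux jar and label roll were largely outside that crop.

**What went wrong or disagreed:**

- **Missed first grasp:** the first closing on the stage knob slid over its top with about 6 N vertical force, and the board did not move. The fingertips measured about 17 mm above the TCP height. The stated tip reach put them 14 mm below it. I allowed for this in every later grasp.
- **Needle tip readings:** my first reading from the scene camera disagreed with the other views by several millimetres, so I used only the wrist views for it.

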